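# Index the sample changer by its click lever and load the vial

### The arm

A 6-joint arm with a two-finger parallel gripper is mounted at the origin on the work surface. World frame = base frame: x ahead of the robot, y to its left, z up, the work surface at z = 0. Lengths are in mm, angles in rad, forces in N, time in s.
With the tool pointing down it reaches from about 350 to 850 mm from the base axis. Payload 8.1 kg.
Tool frame: the origin (TCP) lies at the very end of the fingers, on their centre line; the grasp point (between the pads) lies 19 mm behind it; z points along the fingers, y is the line along which they close (so a half turn about z gives the same grasp; the last joint's range is limited). The gripper opens to 93 mm and grips with 3 to 60 N. Pads are 15 mm wide; open, the fingers measure 128 mm over their backs; the gripper's body (75 mm by 188 mm) begins 65 mm behind the grasp point.
Start: joints at [1.076, 0.13, 1.488, -0, 1.523, -0.085], TCP at [239.035, 550.334, 183.635] pointing down, gripper open.
Joint ranges: [-2.96, 2.96], [-0.89, 2.26], [0.02, 2.5], [-1.34, 4.48], [0, 2.73], [-2.66, 2.66]. Speed limits (rad/s): [2.39, 2.39, 2.79, 3.14, 3.14, 3.14].

### API

Orientations are given as a 3x3 rotation matrix whose columns are the frame's x, y, z axes.
In Python, from rig import robot, viewer gives the robot as it stands. The module is installed in compiled form; this text tells all that it offers.
- The arm moves only by the shell command python3 -m inch 'ROWS' [OPENING]. ROWS is JSON, a list of rows, each an object with "dp": the shift along the tool's x, y, z in cm, a list of three; "roll": the turn about the tool's z in degrees. In form: [{"dp": [x, y, z], "roll": roll}, ...]. A call has exactly 5 rows; each row shifts and turns the commanded pose from where the row before left it, along the tool's axes as they then stand; what a row does not reach is not made up. A row lasts 1/10 s, in which the tool goes at most 50 mm and 8.59 degrees, less where a joint would pass 70% of its speed; a pose out of reach is approached as far as the arm can. A call is refused whole if a number of a shift passes 5 or a number of a turn 8.59, either way. A call with a gripper value outside its range is refused whole. OPENING is the opening, from 0 (shut) to 1 (fully open), set as the call begins (- or left out, the last holds). The fingers move at their own pace and stop on an object; the grip force is fixed at half the most. Time passes only in rows, so rows that do not move let the fingers close, or fill a call up. It gives the time, the measured TCP pose, the force, the opening and the grip force at its end, in the units of the state.
- robot.get_state(): the state, without advancing time (a new reading comes with each control period).
- viewer.snapshot(name): name is "scene" or "top" or "wrist"; returns a dict with "image" (420x560x3 uint8, red, green, blue), "range_z" (420x560 float32, mm along the optical axis (not along the pixel's ray), 0 where there is no reading), "fx", "fy", "cx", "cy" (pixels), "k1" (the pictures are not rectified: a ray, as slopes to the right and down, at radius r is drawn at 1 + k1 r^2 times it, then the intrinsics apply), "rvec" (rotation vector, rad) and "tvec" (3), from world to camera coordinates, as OpenCV has them. Camera axes: x right, y down, z forward; pixel columns grow to the right and rows downward; lengths in mm; the calibration is good to about 2 mm. A picture is of the moment at which its call begins.
- robot.finish_job(): hands the job in; it is judged then, once.
The state is a dict: "time": time; "joints": joint angles; "qd": joint speeds; "tau": joint torques, N m; "eef_pos": TCP position; "eef_rot": TCP orientation; "force": force on the tool from outside, world axes, zero at the start; "torque": the same for the moment, N m; "finger_gap": opening from 0.0 (shut) to 1.0 (fully open); "grasp_force": force on a finger pad.
Only numpy, scipy, OpenCV 4.12 (cv2) and the standard library are available. Lean on these libraries where they do the work, as an engineer would, in place of code of your own. Each camera call takes 0.05 s, during which the arm holds its last target. There are 200 camera calls.

### The job

Click the sample changer's black thumb lever on, counting the clicks by feel (a press carries the carousel on only when the lever is let go), until the empty red pocket stands at the orange button; then stand the brown white-capped vial fully down in that pocket, upright, and let go. Press the lever with no more than about 15 N, never push the carousel round by hand, and leave the other vial, bottles and beaker where they are.

Things in the scene. Friction and masses are not known exactly. Their poses are not given: they have to be found in the camera images.
- sampler: White bench-top sample changer, fixed box 270 x 400 x 62 mm (x, y, z). Origin: centre of its underside; z up; its own -x side is the front, towards the robot. On its top: the vial carousel (axis at own x 0, y +75 mm) and beside it the black thumb lever (axis at x +30, y -120 mm).
- carousel: Turntable, 200 mm across, top face 78 mm above the bench, 10 pockets on a 75 mm radius, 36 degrees apart. Nine hold capped vials fixed in it (tops 144 mm above the bench), the tenth is the empty red one. Origin: on its vertical axis at bench height; z up. Only the lever may turn it: clockwise from above, a pocket per click; a spring detent holds it.
- pocket (a point): Centre of the inner floor of the empty red pocket, 82 mm above the bench. The pocket is a red cup, 31 mm wide inside, 37 mm outside; its rim is 26 mm above this floor. It turns with the carousel.
- flag: Orange round button, 17 mm wide, 10 mm high, on the sampler's top 118 mm from the carousel's axis: it marks today's loading station, one of the three front ones (two grey buttons mark the others). A pocket is at it when its centre lies 43 mm from the button, straight between it and the axis. The red pocket starts 2 to 4 steps of 36 degrees short of it, going clockwise. Origin: its underside.
- lever: Black thumb lever. Origin: on its vertical axis at bench height; its own x axis points along the arm to the thumb post, 85 mm out. At rest the arm leans 23 degrees towards the carousel from the sampler's own -x. It is pressed anticlockwise from above, away from the carousel (to the sampler's own -y); let go, a spring brings it back. Hard stop 0.80 rad from rest.
- thumb (a point): Centre of the top of the upright round thumb post at the end of the lever, 118 mm above the bench. The post is black, 14 mm thick, its orange cap (the top 8 mm) 16 mm; it stands free for 40 mm above the lever arm (arm top 78 mm above the bench).
- axle (a point): Top of the lever's axle, 82 mm above the bench. Feel at the post: free play at 1 N, of unknown length (0.03 to 0.45 rad, the same each stroke); a rise within 0.06 rad to about 6 N; 0.15 rad after the rise began it climbs to 8-10 N and drops back to 6 N: that drop is the click, 0.20-0.25 rad after the rise began. Pressed on, the next click comes 0.21 rad later.
- sector (a point): Middle of the black sector plate under the lever's swing, on the sampler's top, 62 mm above the bench. The carousel stands still while the lever is pressed; as the lever springs back it is carried on by as many pockets as there were clicks in that stroke. A stroke let go before its click does nothing. It never goes back.
- vial: The sample to load: brown (amber) glass vial with a white cap, loose, upright on the orange tray. Diameter 23 mm (cap 25 mm, the top 12 mm), 65 mm high, about 40 g. Origin: centre of its underside; z up along the vial.
- tray: Flat orange specimen tray, fixed, 200 x 160 x 18 mm, wall and floor 4 mm thick, on the bench to the right. Origin: centre of its underside. Vials stand on its floor, 4 mm above the bench.
- spare: Bystander: clear vial with a blue cap, same size as the sample, loose on the tray. Leave it.
- amber: Bystander: brown reagent bottle, 64 mm diameter, 130 mm high, to the left. Leave it.
- media: Bystander: large clear bottle with an orange cap, 90 mm diameter, 190 mm high, at the back right. Leave it.
- beaker: Bystander: small glass beaker, 60 mm wide, 70 mm high, to the left. Leave it.
Things that resemble listed ones, but are neither listed nor needed, are in the scene too. Leave any green or purple look-alike of the vial alone.

How it is judged (in metres and radians):
On the way, in this order (a step that is already met when the one before it is completed fails the run):
1. the empty red pocket has been clicked round to the orange button and rests there (horizontal distance between pocket and flag below 0.048 m and angular speed of carousel below 0.1 rad/s and horizontal distance between vial and pocket above 0.06 m), for 0.3 s.
2. the vial stands in the red pocket at the button (horizontal distance between pocket and flag below 0.048 m and horizontal distance between vial and pocket below 0.008 m and z of vial in the frame of pocket between -0.004 and 0.006 m and angle between vial's own z axis and vertical below 0.2 rad), for 0.2 s.
At the end, for the whole second after the job is handed in: The red pocket stands at the orange button (centres less than 48 mm apart, 43 mm when exact), carousel at rest; the vial stands released in the red pocket, within 8 mm of its centre, its underside at most 6 mm above the pocket floor, tilted less than 0.2 rad, at rest (all of step 2 and linear speed of vial below 0.02 m/s and angular speed of carousel below 0.1 rad/s); the robot touches nothing.
It fails at once if the lever is pressed with more than 18 N (contact force between the arm and lever above 18 N).
It fails at once if the robot pushes on the carousel with more than 3 N (contact force between the arm and carousel above 3 N).
It fails at once if the other vial, a bottle or the beaker is moved by more than 30 mm (distance of any of spare, amber, media, beaker from where it was at the start of the episode above 0.03 m).
It also fails if it takes over 72 s, if anything falls off the work surface, if the arm or the gripper's body presses on something with over 40 N, if the wrist force passes 120 N, or if a joint passes its speed limit or range.

## Working session

There is one attempt and no reset: what is moved stays moved. The work goes in short steps, Python scripts to look and compute and a shell command to move; the robot and the scene stay as the last step left them, time stands still between calls to the robot, and variables do not carry over. Pictures are saved under pics/ and viewed, at most 10 in all, crops included, and the job is handed in when it is done.

```bash
mkdir -p pics
cat > h.py <<'E'
import numpy as np, cv2
from rig import robot, viewer
def ray(s,px):
    px=np.atleast_2d(np.array(px,float))
    d=np.stack([(px[:,0]-s['cx'])/s['fx'],(px[:,1]-s['cy'])/s['fy']],1); u=d.copy()
    for _ in range(20): u=d/(1+s['k1']*(u**2).sum(1,keepdims=True))
    R=cv2.Rodrigues(np.array(s['rvec'],float))[0]; t=np.array(s['tvec'],float).ravel()
    return -R.T@t, np.c_[u,np.ones(len(u))]@R, u, R, t
def plane(s,px,z):
    c,d,*_=ray(s,px); return c+d*((z-c[2])/d[:,2])[:,None]
def save(s,n,crop=None,k=1):
    im=s['image'][:,:,::-1]
    if crop: x0,y0,x1,y1=crop; im=im[y0:y1,x0:x1]
    cv2.imwrite('pics/'+n,cv2.resize(im,None,fx=k,fy=k,interpolation=cv2.INTER_CUBIC))
def blobs(s,lo,hi,mn=15):
    hsv=cv2.cvtColor(np.ascontiguousarray(s['image']),cv2.COLOR_RGB2HSV)
    m=cv2.inRange(hsv,np.array(lo),np.array(hi)); n,l,st,c=cv2.connectedComponentsWithStats(m)
    return [(c[i].round(1).tolist(),st[i].tolist()) for i in range(1,n) if st[i,4]>=mn],l
E
python3 - <<'E'
from h import *
import pickle
d={n:viewer.snapshot(n) for n in('top','scene')}
pickle.dump(d,open('s0.pkl','wb'))
for n in d: save(d[n],n+'0.png',k=1.4); print(n,ray(d[n],[[280,210]])[0])
st=robot.get_state(); print(st)
E
```

```text
top [ 364.00094586   46.4132888  1188.62994832]
scene [1054.18227261 -739.1628978   667.95684899]
{'time': 0.1, 'joints': array([ 1.07563434e+00,  1.31086436e-01,  1.48913603e+00,  5.42546614e-06,
        1.52297431e+00, -8.54257566e-02]), 'qd': array([-1.24507336e-03, -3.34564634e-03, -9.33233345e-04, -5.88349192e-05,
       -2.70614334e-04,  2.07274059e-04]), 'tau': array([ 1.21732290e-03, -5.61340070e+01, -4.93096590e+01,  7.70833762e-02,
        2.90243339e-02, -1.15585640e-04]), 'eef_pos': array([238.7523401 , 549.85825163, 182.71076376]), 'eef_rot': array([[-9.17225772e-01,  3.98367036e-01, -7.67003929e-04],
       [ 3.98367749e-01,  9.17224701e-01, -1.40887527e-03],
       [ 1.42265484e-04, -1.59780634e-03, -9.99998713e-01]]), 'force': array([-0.08235976, -0.70872195,  0.57256764]), 'torque': array([-0.01270296, -0.03632006, -0.00275765]), 'grasp_force': 0.0, 'finger_gap': 1.0019385326780037}
```

View pics/top0.png

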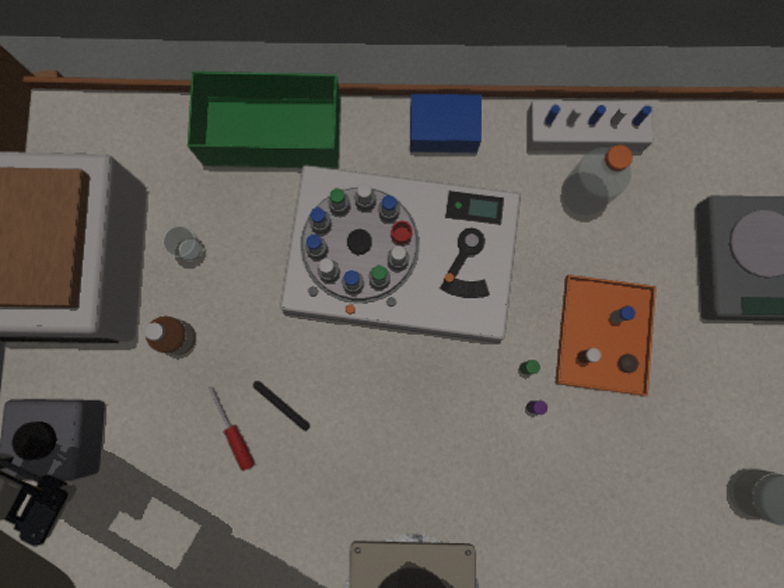

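View pics/scene0.png

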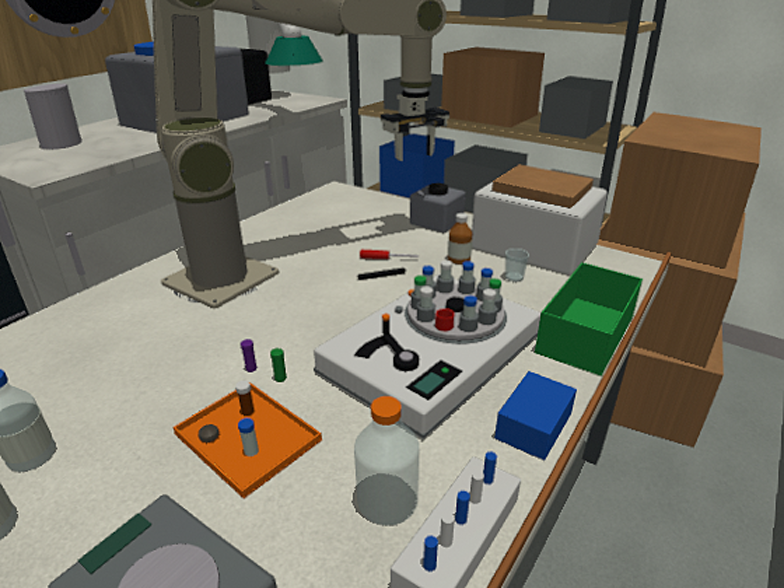

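Top view (native pixels = view/1.4): the red pocket is at (286,166), the orange button at (250,221), the lever's orange cap at (321,199), the axle at (336,172) and the carousel hub at (256,173). Brown vials: the white-capped one on the tray at (423,254) fits. The green (380,262) and purple (385,291) look-alikes and the blue-capped spare (448,224) do not. I'll measure these and crop the tray to confirm.

Run:
```python
from h import *
import pickle
d=pickle.load(open('s0.pkl','rb')); s=d['top']
print('orange',[b for b in blobs(s,(5,150,80),(20,255,255),8)[0]])
print('red',[b for b in blobs(s,(0,150,60),(4,255,255),8)[0]], [b for b in blobs(s,(174,150,60),(180,255,255),8)[0]])
im=s['image']
save(s,'tray.png',(370,190,480,300),5)
sub=blobs(s,(0,0,120),(180,70,255),15)[0]
print('white',[b for b in sub if b[1][4]<200])
print('dark',[b for b in blobs(s,(0,0,0),(180,255,45),60)[0] if 200<b[0][0]<360 and b[0][1]<240])
for n,p,z in [('red',(286.5,166.5),108),('flag',(250,221),72),('thumb',(321,199),118),('axle',(336,172),82),('hub',(256.5,172.5),85),('vial',(423.5,253.5),69),('spare',(448,224),69)]:
  print(n,plane(s,[p],z)[0].round(1))
print('bench z tops: spare')
```

```text
orange [([442.1, 111.7], [434, 104, 18, 17, 232]), ([320.7, 197.8], [318, 195, 6, 6, 28]), ([431.6, 239.1], [398, 197, 70, 85, 4223]), ([249.6, 220.4], [247, 218, 6, 6, 29])]
red [([286.5, 159.2], [281, 158, 12, 4, 12]), ([286.1, 166.9], [280, 162, 14, 10, 102]), ([170.3, 319.8], [161, 304, 20, 32, 280])] []
white [([288.0, 155.6], [284, 154, 8, 4, 18]), ([424.0, 253.1], [420, 249, 9, 9, 70]), ([16.2, 360.7], [13, 354, 8, 14, 32]), ([6.0, 377.8], [0, 372, 14, 14, 86])]
dark [([289.6, 13.7], [0, 0, 560, 33, 13858]), ([285.8, 91.2], [136, 61, 424, 58, 2399]), ([335.6, 147.4], [319, 137, 40, 23, 448]), ([332.6, 177.7], [320, 163, 26, 34, 298]), ([256.1, 172.4], [248, 164, 17, 18, 242]), ([332.4, 205.9], [315, 199, 34, 14, 303])]
red [637.   29.7 108. ]
flag [508.  116.2  72. ]
thumb [557.3 -52.6 118. ]
axle [631.7 -92.3  82. ]
hub [626.5 102.6  85. ]
vial [ 437.2 -303.8   69. ]
spare [ 509.9 -364.7   69. ]
bench z tops: spare
```

View pics/tray.png

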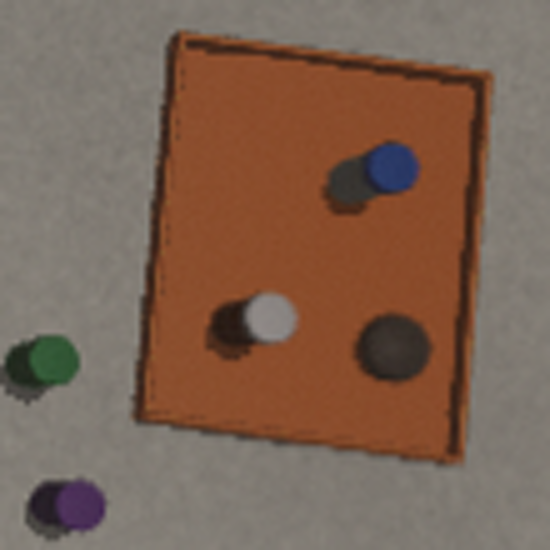

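The crop shows the white-capped brown vial at native (424,253.6), distinct from the blue-capped spare and the dark puck. The red pocket is about 105° short of the button, so it needs 3 clicks. I'll shut the fingers and move over to the lever's carousel side.

```bash
r='{"dp":[-3.56,-2.59,0],"roll":0}'; python3 -m inch '[{"dp":[-3.56,-2.59,0],"roll":0},{"dp":[-3.56,-2.59,0],"roll":0},{"dp":[-3.56,-2.59,0],"roll":0},{"dp":[-3.56,-2.59,0],"roll":0},{"dp":[-3.56,-2.59,0],"roll":0}]' 0
python3 -m inch '[{"dp":[-3.56,-2.59,0],"roll":0},{"dp":[-3.56,-2.59,0],"roll":0},{"dp":[-3.56,-2.59,0],"roll":0},{"dp":[-3.56,-2.59,0],"roll":0},{"dp":[-3.56,-2.59,0],"roll":0}]'
python3 -m inch '[{"dp":[-3.56,-2.59,0],"roll":0},{"dp":[-3.56,-2.59,0],"roll":0},{"dp":[-3.56,-2.59,0],"roll":0},{"dp":[-3.56,-2.59,0],"roll":0},{"dp":[-3.56,-2.59,0],"roll":0}]'
python3 - <<'E'
from h import *
s=viewer.snapshot('wrist'); save(s,'w1.png',k=1.4); print(robot.get_state())
for z,c in((118,(5,150,80)),):
  for b in blobs(s,c,(20,255,255),40)[0]: print(b,plane(s,[b[0]],z)[0].round(1))
E
```

```text
time: 0.6
eef_pos: [351.0, 358.9, 183.2]
eef_rot: [[-0.917, 0.398, -0.0], [0.398, 0.917, -0.0], [0.0, -0.001, -1.0]]
force: [0.5, -0.7, 0.2]
finger_gap: 0.619
grasp_force: 0.0
time: 1.1
eef_pos: [462.7, 169.2, 183.4]
eef_rot: [[-0.917, 0.398, -0.0], [0.398, 0.917, -0.0], [0.0, -0.0, -1.0]]
force: [1.4, 0.7, -0.7]
finger_gap: 0.187
grasp_force: 0.0
time: 1.6
eef_pos: [574.4, -20.5, 183.2]
eef_rot: [[-0.917, 0.399, -0.001], [0.399, 0.917, 0.0], [0.001, -0.0, -1.0]]
force: [0.6, 0.8, -0.8]
finger_gap: 0.007
grasp_force: 0.0
{'time': 1.65, 'joints': array([-0.13223021,  0.06871784,  1.55576238, -0.00315807,  1.5163927 ,
       -1.28978325]), 'qd': array([ 0.06041353, -0.04294283,  0.05349265,  0.00453952, -0.00092793,
        0.11445794]), 'tau': array([  9.78658319, -53.93427372, -47.26055145,   3.11141677,
         1.83161091,   0.78413464]), 'eef_pos': array([576.49814261, -26.33909084, 182.66836915]), 'eef_rot': array([[-9.15891457e-01,  4.01425897e-01,  2.97950383e-04],
       [ 4.01422954e-01,  9.15887132e-01, -3.22079041e-03],
       [-1.56579760e-03, -2.83029030e-03, -9.99994769e-01]]), 'force': array([-3.95225683, -3.05269905, -0.08617707]), 'torque': array([-0.10556925,  0.07192727,  0.02692779]), 'grasp_force': 0.0, 'finger_gap': 0.006716908800292063}
([405.0, 57.6], [396, 49, 18, 18, 236]) [511.8  99.6 118. ]
([21.8, 234.6], [0, 127, 65, 179, 6344]) [ 515.  -216.5  118. ]
```

View pics/w1.png

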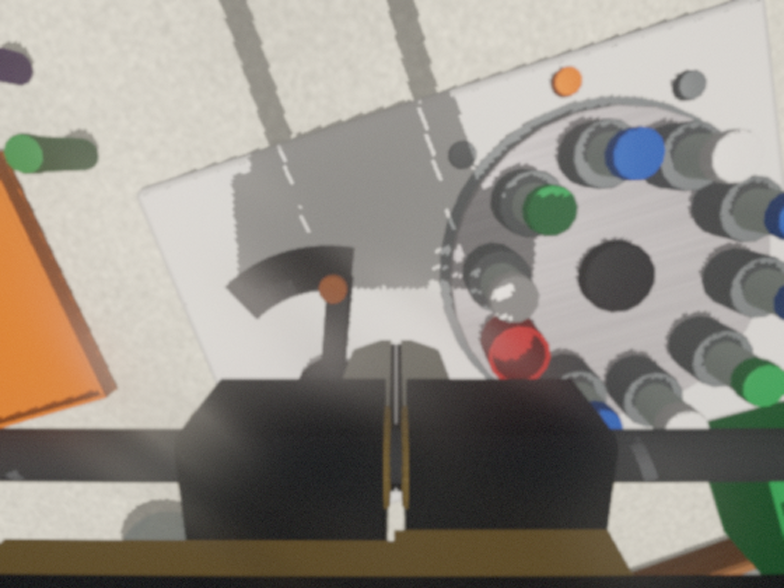

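The wrist view shows the thumb cap at view (333,289), the orange button at (567,81) and the red cup at (519,353). The way down beside the post, on its carousel side, is free.

```bash
python3 -m inch '[{"dp":[0,0,0],"roll":0},{"dp":[0,0,0],"roll":0},{"dp":[0,0,0],"roll":0},{"dp":[0,0,0],"roll":0},{"dp":[0,0,0],"roll":0}]'
python3 - <<'E'
from h import *
s=viewer.snapshot('wrist');np.set_printoptions(suppress=True)
for lo,z in(((5,120,60),118),):
  for b in blobs(s,lo,(20,255,255),100)[0]: print(b,plane(s,[b[0]],118)[0].round(1),plane(s,[b[0]],72)[0].round(1))
for b in blobs(s,(0,150,60),(4,255,255),100)[0]+blobs(s,(174,150,60),(180,255,255),100)[0]: print('red',b,plane(s,[b[0]],108)[0].round(1))
t=robot.get_state();print(t['eef_pos'],t['force'])
E
```

```text
time: 2.15
eef_pos: [573.8, -17.8, 183.9]
eef_rot: [[-0.918, 0.397, 0.0], [0.397, 0.918, 0.0], [-0.0, 0.0, -1.0]]
force: [-0.1, -0.1, 0.1]
finger_gap: 0.006
grasp_force: 0.0
([401.5, 60.1], [392, 51, 20, 19, 297]) [511.7  99.7 118. ] [512.  115.1  72. ]
([24.1, 229.9], [0, 112, 73, 195, 7512]) [ 512.3 -210.6  118. ] [ 512.7 -248.7   72. ]
([234.9, 207.1], [226, 199, 18, 18, 246]) [561.2 -51.  118. ] [570.  -61.6  72. ]
([275.4, 336.5], [274, 312, 5, 51, 147]) [677.4 -68.2 118. ] [706.3 -81.7  72. ]
([289.4, 337.7], [287, 313, 5, 50, 129]) [683.2 -57.7 118. ] [713.1 -69.5  72. ]
([224.6, 397.2], [0, 378, 433, 34, 10166]) [ 716.6 -134.9  118. ] [ 752.2 -160.    72. ]
([516.4, 402.6], [492, 389, 44, 23, 452]) [827.8 104.  118. ] [882.7 120.2  72. ]
red ([375.7, 242.3], [364, 236, 25, 26, 143]) [635.5  39.3 108. ]
[573.88312226 -17.93026717 183.88276346] [-0.37444974 -1.17724501  0.34925405]
```

```bash
python3 -m inch '[{"dp":[0,0,2.2],"roll":4.5},{"dp":[0,0,2.2],"roll":0},{"dp":[0,0,2.2],"roll":0},{"dp":[0,0,2.2],"roll":0},{"dp":[0,0,0],"roll":0}]'
python3 -m inch '[{"dp":[0,-0.2,0],"roll":0},{"dp":[0,-0.2,0],"roll":0},{"dp":[0,-0.2,0],"roll":0},{"dp":[0,0,0],"roll":0},{"dp":[0,0,0],"roll":0}]'
python3 -m inch '[{"dp":[0,-0.2,0],"roll":0},{"dp":[0,-0.2,0],"roll":0},{"dp":[0,0,0],"roll":0},{"dp":[0,0,0],"roll":0},{"dp":[0,0,0],"roll":0}]'
```

```text
time: 2.7
eef_pos: [571.2, -18.1, 92.0]
eef_rot: [[-0.883, 0.469, -0.006], [0.469, 0.883, 0.001], [0.006, -0.002, -1.0]]
force: [-0.5, -0.0, 0.1]
finger_gap: 0.003
grasp_force: 0.0
time: 3.2
eef_pos: [571.6, -24.2, 96.4]
eef_rot: [[-0.883, 0.469, 0.001], [0.469, 0.883, -0.0], [-0.001, 0.0, -1.0]]
force: [-0.1, -0.3, 0.7]
finger_gap: 0.009
grasp_force: 0.0
time: 3.7
eef_pos: [569.3, -27.6, 95.6]
eef_rot: [[-0.883, 0.469, -0.0], [0.469, 0.883, -0.0], [0.0, -0.0, -1.0]]
force: [0.4, -0.4, 0.5]
finger_gap: 0.008
grasp_force: 0.0
```

```bash
python3 -m inch '[{"dp":[0.05,-0.17,0],"roll":-1.15},{"dp":[0.05,-0.17,0],"roll":-1.15},{"dp":[0.05,-0.17,0],"roll":-1.15},{"dp":[0,0,0],"roll":0},{"dp":[0,0,0],"roll":0}]'
python3 -m inch '[{"dp":[0.05,-0.17,0],"roll":-1.15},{"dp":[0.05,-0.17,0],"roll":-1.15},{"dp":[0.05,-0.17,0],"roll":-1.15},{"dp":[0,0,0],"roll":0},{"dp":[0,0,0],"roll":0}]'
```

```text
time: 4.2
eef_pos: [565.7, -31.5, 95.7]
eef_rot: [[-0.91, 0.415, 0.0], [0.415, 0.91, 0.0], [-0.0, 0.0, -1.0]]
force: [0.8, -0.2, -0.5]
finger_gap: 0.008
grasp_force: 0.0
time: 4.7
eef_pos: [562.3, -35.6, 95.7]
eef_rot: [[-0.933, 0.36, 0.0], [0.36, 0.933, 0.0], [-0.0, 0.0, -1.0]]
force: [0.2, 0.5, -0.7]
finger_gap: 0.008
grasp_force: 0.0
```

```bash
python3 -m inch '[{"dp":[0.05,-0.17,0],"roll":-1.15},{"dp":[0.05,-0.17,0],"roll":-1.15},{"dp":[0.05,-0.17,0],"roll":-1.15},{"dp":[0,0,0],"roll":0},{"dp":[0,0,0],"roll":0}]'
```

```text
time: 5.2
eef_pos: [559.1, -39.9, 95.7]
eef_rot: [[-0.953, 0.303, 0.0], [0.303, 0.953, 0.0], [-0.0, 0.0, -1.0]]
force: [-0.4, -0.1, 0.4]
finger_gap: 0.006
grasp_force: 0.0
```

```bash
cat >> h.py <<'E'
def thumb():
    s=viewer.snapshot('wrist')
    for b in blobs(s,(5,120,60),(20,255,255),60)[0]:
        p=plane(s,[b[0]],118)[0]
        if np.hypot(*(p[:2]-[632,-92]))<115 and np.hypot(*(p[:2]-[632,-92]))>60 and b[1][4]<500: print('thumb',b,p.round(1),'ang',np.degrees(np.arctan2(p[1]+92,p[0]-632)).round(1)%360)
    return s
E
python3 - <<'E'
from h import *
s=thumb(); save(s,'w2.png',(100,60,480,400),1.5)
E
```

```text
(no output)
```

View pics/w2.png

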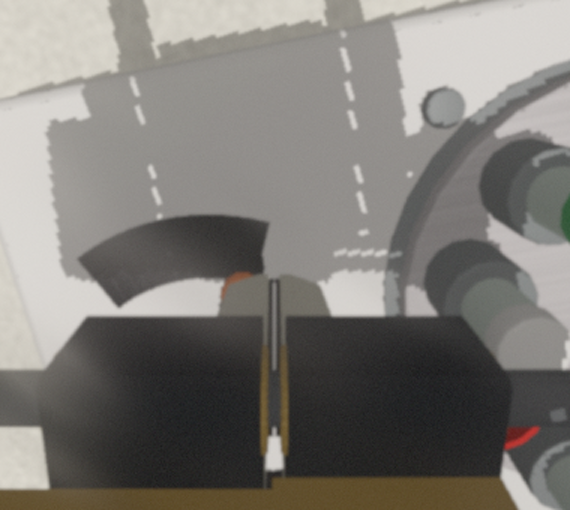

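The crop shows the cap at about crop (238,282), partly hidden by the left finger tip. I'll compute where that puts it relative to the fingers.

Run:
```python
from h import *
np.set_printoptions(suppress=True,precision=1)
s=viewer.snapshot('wrist')
for b in blobs(s,(3,110,40),(20,255,255),15)[0]:
    if b[0][1]<300: print(b,[plane(s,[b[0]],z)[0] for z in(118,108,95)])
t=robot.get_state();p=t['eef_pos'];R=t['eef_rot'];print(p, t['force'])
c=ray(s,[[0,0]])[0];print('cam',c,'in tool',R.T@(c-p))
for o in([0,0,0],[7.5,-17.5,0],[7.5,17.5,0],[-7.5,-17.5,0],[7.5,-17.5,-22],[-7.5,-17.5,-22],[7.5,-17.5,-40]):
    print(o,cv2.projectPoints((p+R@np.array(o,float))[None],np.array(s['rvec'],float),np.array(s['tvec'],float),np.array([[s['fx'],0,s['cx']],[0,s['fy'],s['cy']],[0,0,1]]),np.array([s['k1'],0,0,0]))[0].ravel())
for x in range(225,300,10): print(x, s['range_z'][225:275:5,x])
```

```text
([505.7, 71.9], [490, 58, 32, 28, 708]) [array([507.7,  86.7, 118. ]), array([508.5,  92.6, 108. ]), array([509.6, 100.2,  95. ])]
([14.5, 269.3], [0, 198, 44, 109, 2489]) [array([ 527.7, -181.2,  118. ]), array([ 529.7, -190.3,  108. ]), array([ 532.2, -202.2,   95. ])]
([258.3, 244.3], [251, 241, 16, 8, 58]) [array([553.9, -50.9, 118. ]), array([557.3, -52.7, 108. ]), array([561.8, -55.1,  95. ])]
[559.2 -39.8  95.7] [-0.1  0.   0.1]
cam [493.1 -18.4 296.1] in tool [  69.5    0.4 -200.5]
[0, 0, 0] [281.6 233.4]
[7.5, -17.5, 0] [251.5 221.2]
[7.5, 17.5, 0] [311.7 221.2]
[-7.5, -17.5, 0] [252.  245.4]
[7.5, -17.5, -22] [248.  233.6]
[-7.5, -17.5, -22] [248.7 260.2]
[7.5, -17.5, -40] [244.5 246.1]
225 [244.1 245.9 247.8 246.9 248.9 251.4 251.2 253.3 253.5 254.3]
235 [244.4 245.1 247.7 247.9 248.9 251.1 251.8 253.5 253.1 253.5]
245 [245.  245.5 246.9 249.  248.5 250.  251.1 252.5 254.  145.4]
255 [244.8 226.1 215.6 204.1 192.6 167.1 161.9 155.3 151.4 146.3]
265 [227.4 218.3 208.  201.4 174.1 166.3 161.  155.5 151.2 145.7]
275 [244.5 247.1 225.  221.  173.6 166.9 161.4 156.9 150.1 145.5]
285 [246.  245.8 247.  249.5 249.9 171.7 165.3 158.7 152.9 149.9]
295 [245.8 246.6 247.9 249.9 173.2 166.3 159.7 155.2 151.6 145.1]
```

Run:
```python
from h import *
np.set_printoptions(suppress=True,precision=1)
s=viewer.snapshot('wrist');t=robot.get_state();p=t['eef_pos'];R=t['eef_rot']
def P(x,y):
    c,d,u,Rc,tt=ray(s,[[x,y]]); w=c+d[0]*float(s['range_z'][y,x]); return w, R.T@(w-p)
for q in[(258,228),(265,232),(265,238),(262,243),(255,246),(262,248),(252,255),(300,246),(310,250),(318,255),(290,248),(275,245),(300,260),(250,262),(248,275)]: print(q,*P(*q), s['image'][q[1],q[0]])
```

```text
(258, 228) [555.6 -54.   83. ] [ -0.9 -14.6  12.7] [55 53 52]
(265, 232) [555.9 -49.   94.1] [ 0.3 -9.7  1.6] [56 55 53]
(265, 238) [556.5 -48.7 103.3] [-0.1 -9.3 -7.6] [58 56 53]
(262, 243) [555.1 -49.4 114.3] [  1.  -10.4 -18.7] [126  86  63]
(255, 246) [554.9 -53.2 116.3] [  0.1 -14.  -20.6] [134  91  69]
(262, 248) [549.9 -46.4 136.5] [  6.9  -9.1 -40.9] [112 109 101]
(252, 255) [548.5 -50.2 145.5] [  7.  -13.1 -49.9] [117 112 105]
(300, 246) [555.2 -29.2 134.4] [  7.    8.9 -38.7] [117 114 108]
(310, 250) [556.6 -25.  139.2] [  6.9  13.4 -43.5] [121 117 110]
(318, 255) [593.2 -24.   61.9] [-27.6  25.4  33.8] [213 210 206]
(290, 248) [553.7 -33.8 137.1] [  7.1   4.1 -41.4] [115 112 104]
(275, 245) [551.5 -40.6 133.2] [  7.1  -3.  -37.5] [115 111 102]
(300, 260) [555.  -29.9 151. ] [  7.    8.1 -55.3] [113 111 101]
(250, 262) [548.1 -50.2 154.1] [  7.4 -13.3 -58.4] [116 112 106]
(248, 275) [524.3 -36.2 222.9] [  34.4   -7.1 -127.2] [72 67 65]
```

By depth the finger tips end about 37 mm above the reported TCP, right over the post, and the lever hasn't moved. I'll check with the scene camera.

Run:
```python
from h import *
np.set_printoptions(suppress=True,precision=1)
s=viewer.snapshot('scene');t=robot.get_state();p=t['eef_pos'];R=t['eef_rot']
q=cv2.projectPoints(p[None].copy(),np.array(s['rvec'],float),np.array(s['tvec'],float),np.array([[s['fx'],0,s['cx']],[0,s['fy'],s['cy']],[0,0,1]]),np.array([s['k1'],0,0,0]))[0].ravel();print(q)
x,y=q.astype(int);print(x,y);save(s,'sc1.png',(x-60,y-75,x+60,y+45),5)
```

```text
[277.3 230.1]
277 230
```

View pics/sc1.png

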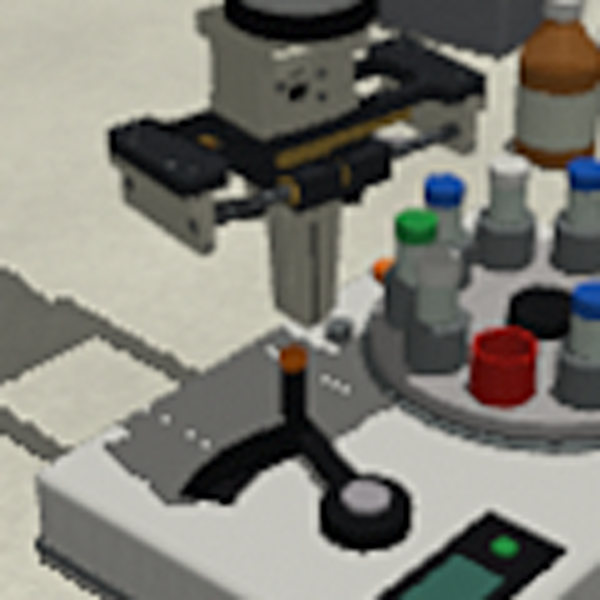

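The scene crop confirms it. The real finger tips, at crop (300,325), sit about 37 mm above the projected TCP at (300,375), just above the cap. So true tip height ≈ reported z + 37 mm. I'll back off along the arc, go lower and press again.

```bash
python3 -m inch '[{"dp":[-0.15,0.51,0],"roll":3.45},{"dp":[-0.15,0.51,0],"roll":3.45},{"dp":[-0.15,0.51,0],"roll":3.45},{"dp":[0,0.6,0],"roll":0},{"dp":[0,0,0],"roll":0}]'
python3 -m inch '[{"dp":[0,0,1.3],"roll":0},{"dp":[0,0,1.3],"roll":0},{"dp":[0,0,1.3],"roll":0},{"dp":[0,0,0],"roll":0},{"dp":[0,0,0],"roll":0}]'
python3 - <<'E'
from h import *
np.set_printoptions(suppress=True,precision=1)
s=thumb();t=robot.get_state();p=t['eef_pos'];R=t['eef_rot'];print(p,t['force'])
for (x,y) in [(x,y) for y in (244,247,250,256) for x in range(235,335,6)]:
    c,d,u,Rc,tt=ray(s,[[x,y]]); w=c+d[0]*float(s['range_z'][y,x]); o=R.T@(w-p)
    if abs(o[0]-7)<1.5: print((x,y),o,end=' ')
th=R.T@(np.array([559.5,-52,0])-p);print('thumb in tool',th)
E
```

```text
time: 5.9
eef_pos: [571.9, -21.3, 95.6]
eef_rot: [[-0.884, 0.467, 0.0], [0.467, 0.884, 0.0], [0.0, 0.0, -1.0]]
force: [-0.3, 0.3, -0.3]
finger_gap: 0.004
grasp_force: 0.0
time: 6.4
eef_pos: [570.8, -21.9, 55.6]
eef_rot: [[-0.883, 0.469, -0.002], [0.469, 0.883, 0.0], [0.002, -0.001, -1.0]]
force: [1.2, 0.5, 0.1]
finger_gap: 0.007
grasp_force: 0.0
thumb ([275.5, 332.2], [274, 302, 5, 60, 172]) [591.1 -35.1 118. ] ang 125.7
thumb ([289.5, 336.0], [287, 312, 5, 49, 151]) [595.6 -30.5 118. ] ang 120.6
[571.5 -22.   56.5] [0.9 0.1 1. ]
(271, 244) [  8.2  -4.9 -36.3] (277, 244) [  7.9  -2.  -35.6] (289, 244) [  8.    3.8 -35.8] (295, 244) [  7.5   6.7 -34.6] (259, 247) [  8.2 -10.4 -40.3] (265, 247) [  8.3  -7.6 -40.5] (271, 247) [  8.2  -4.8 -40.3] (277, 247) [  7.6  -2.  -38.9] (283, 247) [  6.4   0.9 -35.6] (289, 247) [  7.7   3.7 -39.1] (295, 247) [  8.    6.5 -39.9] (301, 247) [  8.1   9.4 -40.2] (253, 250) [  8.  -13.  -43.6] (259, 250) [  7.7 -10.3 -42.9] (265, 250) [  7.4  -7.5 -42.2] (271, 250) [  8.1  -4.7 -43.9] (277, 250) [  7.5  -1.9 -42.4] (283, 250) [  6.5   0.9 -39.9] (289, 250) [  7.8   3.7 -43.2] (295, 250) [  7.8   6.4 -43. ] (301, 250) [  8.2   9.2 -44.2] (307, 250) [  8.1  12.  -43.9] (253, 256) [  8.  -12.4 -50.9] (259, 256) [  7.3  -9.9 -49.1] (265, 256) [  7.9  -7.1 -50.5] (271, 256) [  8.2  -4.4 -51.2] (277, 256) [  8.   -1.8 -50.8] (289, 256) [  7.8   3.5 -50.4] (295, 256) [  7.9   6.2 -50.6] (301, 256) [  7.9   8.9 -50.6] (307, 256) [  8.   11.5 -50.7] (313, 256) [  8.1  14.1 -51. ] thumb in tool [ -3.5 -32.2  56.5]
```

```bash
python3 -m inch '[{"dp":[0,-0.2,0],"roll":0},{"dp":[0,-0.2,0],"roll":0},{"dp":[0,-0.2,0],"roll":0},{"dp":[0,-0.2,0],"roll":0},{"dp":[0,0,0],"roll":0}]'
python3 -m inch '[{"dp":[0.05,-0.17,0],"roll":-1.15},{"dp":[0.05,-0.17,0],"roll":-1.15},{"dp":[0,0,0],"roll":0},{"dp":[0,0,0],"roll":0},{"dp":[0,0,0],"roll":0}]'
python3 - <<'E'
from h import *
s=thumb();print(robot.get_state()['force'])
E
```

```text
time: 6.95
eef_pos: [567.9, -29.3, 56.8]
eef_rot: [[-0.883, 0.469, 0.0], [0.469, 0.883, -0.0], [-0.0, 0.0, -1.0]]
force: [0.4, 0.4, -0.6]
finger_gap: 0.002
grasp_force: 0.0
time: 7.45
eef_pos: [565.6, -31.5, 56.7]
eef_rot: [[-0.901, 0.433, 0.0], [0.433, 0.901, -0.0], [-0.0, 0.0, -1.0]]
force: [0.4, 0.4, 1.0]
finger_gap: 0.007
grasp_force: 0.4
thumb ([275.5, 330.4], [274, 299, 5, 63, 188]) [586.  -43.8 118. ] ang 133.7
thumb ([289.4, 334.2], [287, 306, 5, 56, 146]) [590.4 -39.1 118. ] ang 128.2
[ 1.33621256  0.24419916 -0.12337395]
```

```bash
python3 -m inch '[{"dp":[0.05,-0.17,0],"roll":-1.15},{"dp":[0.05,-0.17,0],"roll":-1.15},{"dp":[0.05,-0.17,0],"roll":-1.15},{"dp":[0,0,0],"roll":0},{"dp":[0,0,0],"roll":0}]'
python3 -m inch '[{"dp":[0.05,-0.17,0],"roll":-1.15},{"dp":[0.05,-0.17,0],"roll":-1.15},{"dp":[0.05,-0.17,0],"roll":-1.15},{"dp":[0,0,0],"roll":0},{"dp":[0,0,0],"roll":0}]'
```

```text
time: 8.0
eef_pos: [562.0, -35.6, 56.7]
eef_rot: [[-0.926, 0.379, 0.0], [0.379, 0.926, 0.0], [-0.0, 0.0, -1.0]]
force: [0.2, -0.2, 0.6]
finger_gap: 0.006
grasp_force: 0.5
time: 8.5
eef_pos: [559.0, -39.3, 56.8]
eef_rot: [[-0.947, 0.321, 0.001], [0.321, 0.947, 0.001], [-0.0, 0.001, -1.0]]
force: [2.6, 4.4, -0.2]
finger_gap: 0.008
grasp_force: 2.6
```

```bash
python3 -m inch '[{"dp":[0.05,-0.17,0],"roll":-1.15},{"dp":[0.05,-0.17,0],"roll":-1.15},{"dp":[0.05,-0.17,0],"roll":-1.15},{"dp":[0,0,0],"roll":0},{"dp":[0,0,0],"roll":0}]'
```

```text
time: 9.0
eef_pos: [556.0, -43.5, 56.7]
eef_rot: [[-0.965, 0.263, 0.001], [0.263, 0.965, 0.001], [-0.0, 0.001, -1.0]]
force: [2.7, 5.0, -0.1]
finger_gap: 0.004
grasp_force: 3.1
```

```bash
python3 -m inch '[{"dp":[0.05,-0.17,0],"roll":-1.15},{"dp":[0.05,-0.17,0],"roll":-1.15},{"dp":[0.05,-0.17,0],"roll":-1.15},{"dp":[0,0,0],"roll":0},{"dp":[0,0,0],"roll":0}]'
python3 -m inch '[{"dp":[0.04,-0.13,0],"roll":-0.85},{"dp":[0.04,-0.13,0],"roll":-0.85},{"dp":[0,0,0],"roll":0},{"dp":[0,0,0],"roll":0},{"dp":[0,0,0],"roll":0}]'
python3 -m inch '[{"dp":[0.04,-0.13,0],"roll":-0.85},{"dp":[0.04,-0.13,0],"roll":-0.85},{"dp":[0,0,0],"roll":0},{"dp":[0,0,0],"roll":0},{"dp":[0,0,0],"roll":0}]'
```

```text
time: 9.5
eef_pos: [553.3, -47.7, 56.7]
eef_rot: [[-0.979, 0.205, 0.001], [0.205, 0.979, 0.002], [-0.0, 0.002, -1.0]]
force: [2.8, 7.2, -1.0]
finger_gap: 0.002
grasp_force: 3.7
time: 10.0
eef_pos: [552.2, -49.8, 56.8]
eef_rot: [[-0.984, 0.175, 0.001], [0.175, 0.984, 0.002], [-0.001, 0.002, -1.0]]
force: [2.6, 8.2, -0.1]
finger_gap: 0.009
grasp_force: 4.2
time: 10.5
eef_pos: [550.6, -52.9, 56.7]
eef_rot: [[-0.989, 0.146, 0.0], [0.146, 0.989, 0.001], [-0.0, 0.001, -1.0]]
force: [1.6, 4.7, 1.4]
finger_gap: 0.008
grasp_force: 2.6
```

```bash
python3 -m inch '[{"dp":[0.04,-0.13,0],"roll":-0.85},{"dp":[0.04,-0.13,0],"roll":-0.85},{"dp":[0,0,0],"roll":0},{"dp":[0,0,0],"roll":0},{"dp":[0,0,0],"roll":0}]'
```

```text
time: 11.0
eef_pos: [549.4, -55.2, 56.7]
eef_rot: [[-0.993, 0.117, 0.0], [0.117, 0.993, 0.001], [-0.0, 0.001, -1.0]]
force: [1.9, 6.1, 1.5]
finger_gap: 0.002
grasp_force: 3.2
```

The click was felt: 8.7 N dropped to 5 N at tool heading of about 81.5°. I'll let the lever back and check the carousel.

```bash
python3 -m inch '[{"dp":[-0.18,0.64,0],"roll":4.3},{"dp":[-0.18,0.64,0],"roll":4.3},{"dp":[-0.18,0.64,0],"roll":4.3},{"dp":[-0.18,0.64,0],"roll":4.3},{"dp":[-0.18,0.64,0],"roll":4.1}]'
python3 -m inch '[{"dp":[0,0.6,0],"roll":0},{"dp":[0,0,0],"roll":0},{"dp":[0,0,0],"roll":0},{"dp":[0,0,0],"roll":0},{"dp":[0,0,0],"roll":0}]'
cat >> h.py <<'E'
HUB=np.array([626.5,102.6])
def red():
    s=viewer.snapshot('top'); print('force',robot.get_state()['force'].round(1))
    for lo,hi in(((0,150,40),(4,255,255)),((174,150,40),(180,255,255))):
        for b in blobs(s,lo,hi,15)[0]:
            p=plane(s,[b[0]],108)[0]
            if np.hypot(*(p[:2]-HUB))<110: print('red',b,p.round(1),'ang',np.degrees(np.arctan2(*(p[:2]-HUB)[::-1])).round(1),'r',np.hypot(*(p[:2]-HUB)).round(1))
    return s
E
python3 -c "
from h import *
red()"
```

```text
time: 11.5
eef_pos: [566.2, -28.0, 56.5]
eef_rot: [[-0.881, 0.473, -0.001], [0.473, 0.881, -0.001], [0.0, -0.001, -1.0]]
force: [0.0, -0.4, -0.6]
finger_gap: 0.002
grasp_force: 0.0
time: 12.0
eef_pos: [569.1, -22.7, 56.6]
eef_rot: [[-0.882, 0.47, -0.0], [0.47, 0.882, -0.0], [0.0, -0.0, -1.0]]
force: [0.2, -0.1, -0.4]
finger_gap: 0.004
grasp_force: 0.0
force [-0.1  0.1 -0.3]
```

```bash
cat >> h.py <<'E'
def red2():
    for n in('scene','wrist','top'):
        s=viewer.snapshot(n)
        for lo,hi in(((0,140,30),(5,255,255)),((172,140,30),(180,255,255))):
          for b in blobs(s,lo,hi,10)[0]:
            p=plane(s,[b[0]],100)[0]; r=np.hypot(*(p[:2]-HUB))
            if r<115: print(n,b,p.round(1),'ang',np.degrees(np.arctan2(*(p[:2]-HUB)[::-1])).round(1),'r',r.round(1))
E
python3 -c "
from h import *
red2()"
```

```text
scene ([303.7, 222.2], [298, 215, 13, 15, 168]) [600.9  27.3 100. ] ang -108.8 r 79.6
wrist ([417.2, 251.6], [372, 213, 89, 87, 4473]) [593.8  36.6 100. ] ang -116.3 r 73.6
```

The red cup moved from −82° to −116°, so that was one click. Second stroke.

```bash
python3 -m inch '[{"dp":[0,-0.6,0],"roll":0},{"dp":[0.1,-0.36,0],"roll":-2.45},{"dp":[0.1,-0.36,0],"roll":-2.45},{"dp":[0.1,-0.36,0],"roll":-2.45},{"dp":[0.1,-0.36,0],"roll":-2.45}]'
python3 -m inch '[{"dp":[0.05,-0.17,0],"roll":-1.15},{"dp":[0.05,-0.17,0],"roll":-1.15},{"dp":[0.05,-0.17,0],"roll":-1.15},{"dp":[0.05,-0.17,0],"roll":-1.15},{"dp":[0.05,-0.17,0],"roll":-1.15}]'
python3 -m inch '[{"dp":[0.04,-0.13,0],"roll":-0.85},{"dp":[0,0,0],"roll":0},{"dp":[0,0,0],"roll":0},{"dp":[0,0,0],"roll":0},{"dp":[0,0,0],"roll":0}]'
python3 -m inch '[{"dp":[0.04,-0.13,0],"roll":-0.85},{"dp":[0.04,-0.13,0],"roll":-0.85},{"dp":[0,0,0],"roll":0},{"dp":[0,0,0],"roll":0},{"dp":[0,0,0],"roll":0}]'
```

```text
time: 12.7
eef_pos: [557.0, -38.9, 56.7]
eef_rot: [[-0.95, 0.312, 0.001], [0.312, 0.95, 0.001], [-0.0, 0.001, -1.0]]
force: [2.2, 4.8, -1.4]
finger_gap: 0.003
grasp_force: 2.9
time: 13.2
eef_pos: [552.4, -45.5, 56.8]
eef_rot: [[-0.976, 0.216, 0.001], [0.216, 0.976, 0.002], [-0.001, 0.002, -1.0]]
force: [2.6, 7.0, -0.4]
finger_gap: 0.006
grasp_force: 3.5
time: 13.7
eef_pos: [551.7, -46.7, 56.8]
eef_rot: [[-0.979, 0.202, 0.001], [0.202, 0.979, 0.002], [-0.0, 0.002, -1.0]]
force: [2.6, 5.9, 0.5]
finger_gap: 0.009
grasp_force: 3.3
time: 14.2
eef_pos: [550.5, -48.7, 56.8]
eef_rot: [[-0.985, 0.173, 0.001], [0.173, 0.985, 0.002], [-0.001, 0.003, -1.0]]
force: [2.7, 8.1, 1.1]
finger_gap: 0.005
grasp_force: 4.2
```

```bash
python3 -m inch '[{"dp":[0.04,-0.13,0],"roll":-0.85},{"dp":[0.04,-0.13,0],"roll":-0.85},{"dp":[0,0,0],"roll":0},{"dp":[0,0,0],"roll":0},{"dp":[0,0,0],"roll":0}]'
```

```text
time: 14.7
eef_pos: [549.2, -51.1, 56.7]
eef_rot: [[-0.99, 0.143, 0.001], [0.143, 0.99, 0.002], [-0.0, 0.002, -1.0]]
force: [1.9, 7.6, -0.6]
finger_gap: 0.003
grasp_force: 3.9
```

```bash
python3 -m inch '[{"dp":[0.04,-0.13,0],"roll":-0.85},{"dp":[0.04,-0.13,0],"roll":-0.85},{"dp":[0,0,0],"roll":0},{"dp":[0,0,0],"roll":0},{"dp":[0,0,0],"roll":0}]'
```

```text
time: 15.2
eef_pos: [547.9, -54.0, 56.7]
eef_rot: [[-0.993, 0.114, 0.0], [0.114, 0.993, 0.002], [-0.0, 0.002, -1.0]]
force: [0.7, 6.8, 0.6]
finger_gap: 0.011
grasp_force: 3.2
```

```bash
python3 -m inch '[{"dp":[0.04,-0.13,0],"roll":-0.85},{"dp":[0.04,-0.13,0],"roll":-0.85},{"dp":[0,0,0],"roll":0},{"dp":[0,0,0],"roll":0},{"dp":[0,0,0],"roll":0}]'
```

```text
time: 15.7
eef_pos: [546.7, -56.5, 56.7]
eef_rot: [[-0.996, 0.085, 0.0], [0.085, 0.996, 0.002], [-0.0, 0.002, -1.0]]
force: [2.0, 6.2, 1.0]
finger_gap: 0.005
grasp_force: 3.3
```

The force fell from 8.5 to 6.2 N and stayed there, so the click is past. Release: reverse 23° and add clearance.

```bash
python3 -m inch '[{"dp":[-0.18,0.66,0],"roll":4.6},{"dp":[-0.18,0.66,0],"roll":4.6},{"dp":[-0.18,0.66,0],"roll":4.6},{"dp":[-0.18,0.66,0],"roll":4.6},{"dp":[-0.18,0.66,0],"roll":4.6}]'
python3 -m inch '[{"dp":[0.2,0.5,0],"roll":0},{"dp":[0,0,0],"roll":0},{"dp":[0,0,0],"roll":0},{"dp":[0,0,0],"roll":0},{"dp":[0,0,0],"roll":0}]'
python3 -c "
from h import *
red2()"
```

```text
time: 16.2
eef_pos: [563.4, -28.1, 56.8]
eef_rot: [[-0.882, 0.471, 0.0], [0.471, 0.882, -0.0], [-0.0, -0.0, -1.0]]
force: [0.0, 0.2, -0.2]
finger_gap: 0.005
grasp_force: 0.3
time: 16.7
eef_pos: [563.8, -22.9, 56.6]
eef_rot: [[-0.884, 0.467, -0.0], [0.467, 0.884, -0.0], [0.0, -0.0, -1.0]]
force: [1.4, -0.2, -1.0]
finger_gap: 0.008
grasp_force: 0.0
scene ([296.4, 213.3], [294, 207, 6, 14, 67]) [558.9  55.9 100. ] ang -145.3 r 82.2
wrist ([458.4, 176.4], [404, 136, 104, 83, 6176]) [563.8  66.2 100. ] ang -149.9 r 72.5
top ([268.8, 197.9], [264, 190, 11, 16, 113]) [561.1  70.8 100. ] ang -154.1 r 72.8
```

Second pocket step confirmed (about −153°). One more: re-centre on the post, then the third stroke.

```bash
python3 -m inch '[{"dp":[-0.7,-0.5,0],"roll":0},{"dp":[0.1,-0.36,0],"roll":-2.45},{"dp":[0.1,-0.36,0],"roll":-2.45},{"dp":[0.1,-0.36,0],"roll":-2.45},{"dp":[0.1,-0.36,0],"roll":-2.45}]'
python3 -m inch '[{"dp":[0.05,-0.17,0],"roll":-1.15},{"dp":[0.05,-0.17,0],"roll":-1.15},{"dp":[0.05,-0.17,0],"roll":-1.15},{"dp":[0.05,-0.17,0],"roll":-1.15},{"dp":[0.05,-0.17,0],"roll":-1.15}]'
python3 -m inch '[{"dp":[0.04,-0.13,0],"roll":-0.85},{"dp":[0.04,-0.13,0],"roll":-0.85},{"dp":[0,0,0],"roll":0},{"dp":[0,0,0],"roll":0},{"dp":[0,0,0],"roll":0}]'
python3 -m inch '[{"dp":[0.04,-0.13,0],"roll":-0.85},{"dp":[0.04,-0.13,0],"roll":-0.85},{"dp":[0,0,0],"roll":0},{"dp":[0,0,0],"roll":0},{"dp":[0,0,0],"roll":0}]'
```

```text
time: 17.35
eef_pos: [559.3, -41.5, 56.9]
eef_rot: [[-0.951, 0.309, 0.002], [0.309, 0.951, 0.001], [-0.002, 0.002, -1.0]]
force: [6.4, 6.4, -1.9]
finger_gap: 0.004
grasp_force: 3.7
time: 17.85
eef_pos: [554.7, -48.5, 56.9]
eef_rot: [[-0.977, 0.212, 0.002], [0.212, 0.977, 0.002], [-0.002, 0.002, -1.0]]
force: [4.4, 8.1, -1.4]
finger_gap: 0.001
grasp_force: 3.9
time: 18.35
eef_pos: [553.6, -50.5, 56.9]
eef_rot: [[-0.983, 0.184, 0.002], [0.184, 0.983, 0.002], [-0.002, 0.003, -1.0]]
force: [4.9, 8.3, -1.9]
finger_gap: 0.007
grasp_force: 4.1
time: 18.85
eef_pos: [552.0, -53.5, 56.9]
eef_rot: [[-0.988, 0.155, 0.002], [0.155, 0.988, 0.001], [-0.002, 0.002, -1.0]]
force: [2.8, 4.2, -1.3]
finger_gap: 0.002
grasp_force: 2.6
```

```bash
python3 -m inch '[{"dp":[0.04,-0.13,0],"roll":-0.85},{"dp":[0.04,-0.13,0],"roll":-0.85},{"dp":[0,0,0],"roll":0},{"dp":[0,0,0],"roll":0},{"dp":[0,0,0],"roll":0}]'
```

```text
time: 19.35
eef_pos: [550.9, -55.8, 56.9]
eef_rot: [[-0.992, 0.125, 0.002], [0.125, 0.992, 0.002], [-0.002, 0.002, -1.0]]
force: [4.0, 5.7, -1.7]
finger_gap: 0.004
grasp_force: 3.0
```

Click (9.7 to 5.0 N). I'll release, then rise clear.

```bash
python3 -m inch '[{"dp":[-0.18,0.66,0],"roll":4.2},{"dp":[-0.18,0.66,0],"roll":4.2},{"dp":[-0.18,0.66,0],"roll":4.2},{"dp":[-0.18,0.66,0],"roll":4.2},{"dp":[-0.1,0.7,0],"roll":4.2}]'
python3 -m inch '[{"dp":[0,0.2,0],"roll":0},{"dp":[0,0,3.0],"roll":0},{"dp":[0,0,0],"roll":0},{"dp":[0,0,0],"roll":0},{"dp":[0,0,0],"roll":0}]' 2>&1 | tail -0
python3 - <<'E'
from h import *
red2(); t=robot.get_state(); print(t['time'],t['eef_pos'],t['force'],t['eef_rot'])
E
```

```text
time: 19.85
eef_pos: [567.2, -27.0, 56.8]
eef_rot: [[-0.88, 0.476, 0.0], [0.476, 0.88, -0.0], [-0.0, 0.0, -1.0]]
force: [-0.2, 0.5, 0.8]
finger_gap: 0.007
grasp_force: 0.0
wrist ([544.0, 95.2], [523, 48, 37, 91, 2358]) [544.7  89.4 100. ] ang -170.8 r 82.8
top ([251.8, 201.4], [245, 194, 14, 15, 150]) [551.8 111.4 100. ] ang 173.3 r 75.2
20.5 [568.45365722 -25.45746836  27.34204636] [ 2.22036223 -1.51349701  4.51294684] [[-8.81288140e-01  4.72576347e-01  1.67620753e-03]
 [ 4.72576008e-01  8.81289700e-01 -6.17909785e-04]
 [-1.76923398e-03  2.47578900e-04 -9.99998404e-01]]
```

The red cup stands at 173°, at the button, so the clicks are done. My z sign was wrong there: the tips went down and lightly touched the sampler top (about 4.5 N). I'm lifting now and going to the vial.

```bash
python3 -m inch '[{"dp":[0,0,-3],"roll":0},{"dp":[0,0,-4],"roll":0},{"dp":[0,0,-4],"roll":0},{"dp":[0,0,-2],"roll":0},{"dp":[-0.2,-3,0],"roll":0}]'
python3 -m inch '[{"dp":[-0.2,-4,0],"roll":0},{"dp":[-0.2,-4,0],"roll":0},{"dp":[-0.2,-4,0],"roll":0},{"dp":[-0.2,-4,0],"roll":0},{"dp":[-0.2,-4,0],"roll":0}]'
python3 -m inch '[{"dp":[-0.2,-4,0],"roll":0},{"dp":[-0.2,-3.8,0],"roll":0},{"dp":[0,0,0],"roll":8.5},{"dp":[0,0,0],"roll":8.5},{"dp":[0,0,0],"roll":8.5}]' 0.6
python3 -m inch '[{"dp":[0,0,0],"roll":8.5},{"dp":[0,0,0],"roll":8.5},{"dp":[0,0,0],"roll":8.5},{"dp":[0,0,0],"roll":8.5},{"dp":[0,0,0],"roll":8.5}]'
python3 -m inch '[{"dp":[0,0,0],"roll":0},{"dp":[0,0,0],"roll":0},{"dp":[0,0,0],"roll":0},{"dp":[0,0,0],"roll":0},{"dp":[0,0,0],"roll":0}]'
python3 - <<'E'
from h import *
s=viewer.snapshot('wrist');t=robot.get_state();p=t['eef_pos'];R=t['eef_rot'];print(p,R,t['finger_gap'])
for b in blobs(s,(0,0,110),(180,80,255),60)[0]:
    q=plane(s,[b[0]],69)[0]
    if b[1][4]<3000: print(b,q.round(1),(R.T@(q-p)).round(1))
save(s,'w3.png',k=1.4); red2()
E
```

```text
time: 21.0
eef_pos: [557.5, -50.6, 160.6]
eef_rot: [[-0.883, 0.47, 0.005], [0.47, 0.883, 0.0], [-0.005, 0.003, -1.0]]
force: [0.2, -1.0, -0.8]
finger_gap: 0.006
grasp_force: 0.0
time: 21.5
eef_pos: [467.6, -233.9, 155.7]
eef_rot: [[-0.881, 0.472, -0.002], [0.472, 0.881, 0.001], [0.002, 0.0, -1.0]]
force: [0.4, 1.0, 0.4]
finger_gap: 0.006
grasp_force: 0.0
time: 22.0
eef_pos: [434.8, -303.5, 155.5]
eef_rot: [[-0.586, 0.81, -0.002], [0.81, 0.586, 0.002], [0.003, -0.001, -1.0]]
force: [-0.1, 0.5, -0.6]
finger_gap: 0.387
grasp_force: 0.0
time: 22.5
eef_pos: [435.1, -303.1, 155.6]
eef_rot: [[0.114, 0.993, -0.002], [0.993, -0.114, 0.002], [0.002, -0.002, -1.0]]
force: [-0.3, 0.5, -1.0]
finger_gap: 0.604
grasp_force: 0.0
time: 23.0
eef_pos: [436.0, -303.8, 156.6]
eef_rot: [[0.107, 0.994, -0.0], [0.994, -0.107, 0.0], [0.0, -0.0, -1.0]]
force: [0.5, -0.4, 0.5]
finger_gap: 0.598
grasp_force: 0.0
[ 436.00011344 -303.80412074  156.63523286] [[ 1.07542021e-01  9.94200537e-01 -7.76351086e-05]
 [ 9.94200540e-01 -1.07542018e-01  3.94661839e-05]
 [ 3.08882650e-05 -8.14291400e-05 -9.99999996e-01]] 0.6031784622387188
([285.1, 200.9], [271, 186, 29, 31, 674]) [ 440.3 -304.2   69. ] [ 0.1  4.3 87.6]
([372.7, 263.4], [352, 229, 52, 63, 1169]) [ 509.7 -367.5   69. ] [-55.4  80.1  87.6]
scene ([308.5, 204.0], [305, 200, 7, 13, 41]) [560.2 120.9 100. ] ang 164.6 r 68.8
top ([251.6, 201.4], [245, 194, 14, 15, 142]) [551.8 111.8 100. ] ang 172.9 r 75.3
```

View pics/w3.png

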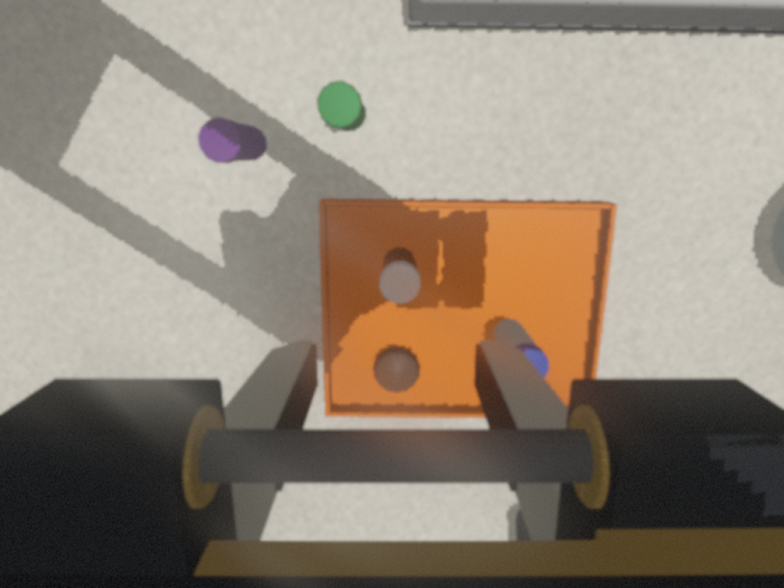

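The white-capped vial (view (399,282)) is between the fingers, 3–4 mm off along y, and nothing is in the way. Descending so the real tips reach z ≈ 41 mm.

```bash
python3 -m inch '[{"dp":[0,0.3,3],"roll":0},{"dp":[0,0,3.5],"roll":0},{"dp":[0,0,3.5],"roll":0},{"dp":[0,0,3],"roll":0},{"dp":[0,0,2],"roll":0}]'
python3 -m inch '[{"dp":[0,0,0],"roll":0},{"dp":[0,0,0],"roll":0},{"dp":[0,0,0],"roll":0},{"dp":[0,0,0],"roll":0},{"dp":[0,0,0],"roll":0}]' 0.0
python3 -m inch '[{"dp":[0,0,0],"roll":0},{"dp":[0,0,0],"roll":0},{"dp":[0,0,0],"roll":0},{"dp":[0,0,0],"roll":0},{"dp":[0,0,0],"roll":0}]'
```

```text
time: 23.7
eef_pos: [437.8, -303.1, 4.0]
eef_rot: [[0.108, 0.994, -0.002], [0.994, -0.108, 0.002], [0.002, -0.002, -1.0]]
force: [0.0, -0.6, 0.1]
finger_gap: 0.6
grasp_force: 0.0
time: 24.2
eef_pos: [440.0, -305.0, 8.2]
eef_rot: [[0.108, 0.994, 0.002], [0.994, -0.108, -0.002], [-0.002, 0.002, -1.0]]
force: [-0.3, -0.5, 4.0]
finger_gap: 0.255
grasp_force: 30.0
time: 24.7
eef_pos: [440.0, -305.1, 8.2]
eef_rot: [[0.108, 0.994, 0.002], [0.994, -0.108, -0.002], [-0.002, 0.002, -1.0]]
force: [-0.8, 0.9, 6.8]
finger_gap: 0.258
grasp_force: 30.0
```

Gripped at 24 mm. Lift and carry to just short of the pocket, then look.

```bash
python3 -m inch '[{"dp":[0,0,-2],"roll":0},{"dp":[0,0,-3.5],"roll":0},{"dp":[0,0,-3.5],"roll":0},{"dp":[0,0,-3.5],"roll":0},{"dp":[0,0,-3.5],"roll":0}]'
python3 -m inch '[{"dp":[3.6,0.6,0],"roll":0},{"dp":[4,0.7,0],"roll":0},{"dp":[4,0.7,0],"roll":0},{"dp":[4,0.7,0],"roll":0},{"dp":[4,0.7,0],"roll":0}]'
python3 -m inch '[{"dp":[4,0.7,0],"roll":0},{"dp":[4,0.7,0],"roll":0},{"dp":[4,0.7,0],"roll":0},{"dp":[4,0.7,0],"roll":0},{"dp":[3,0.5,0],"roll":0}]'
python3 -m inch '[{"dp":[0,0,0],"roll":0},{"dp":[0,0,0],"roll":0},{"dp":[0,0,0],"roll":0},{"dp":[0,0,0],"roll":0},{"dp":[0,0,0],"roll":0}]'
python3 - <<'E'
from h import *
s=viewer.snapshot('wrist');t=robot.get_state();p=t['eef_pos'];R=t['eef_rot'];print(p,t['finger_gap'],t['force'])
for lo,hi in(((0,140,30),(4,255,255)),((172,140,30),(180,255,255))):
  for b in blobs(s,lo,hi,40)[0]:
    q=plane(s,[b[0]],104)[0];print(b,q.round(1),(R.T@(q-p)).round(1))
for b in blobs(s,(6,140,60),(20,255,255),60)[0]:
    q=plane(s,[b[0]],72)[0];print('or',b,q.round(1))
save(s,'w4.png',k=1.4)
E
```

```text
time: 25.2
eef_pos: [438.8, -304.0, 168.2]
eef_rot: [[0.108, 0.994, 0.0], [0.994, -0.108, -0.0], [-0.0, 0.0, -1.0]]
force: [0.9, -0.5, -0.1]
finger_gap: 0.259
grasp_force: 30.0
time: 25.7
eef_pos: [494.3, -111.5, 166.9]
eef_rot: [[0.109, 0.994, 0.001], [0.994, -0.109, -0.0], [-0.0, 0.001, -1.0]]
force: [1.3, -0.1, -0.4]
finger_gap: 0.256
grasp_force: 30.0
time: 26.2
eef_pos: [547.7, 74.8, 166.8]
eef_rot: [[0.107, 0.994, 0.0], [0.994, -0.107, 0.0], [0.0, 0.0, -1.0]]
force: [0.3, -0.2, -0.4]
finger_gap: 0.261
grasp_force: 30.0
time: 26.7
eef_pos: [547.5, 71.2, 166.7]
eef_rot: [[0.11, 0.994, 0.0], [0.994, -0.11, -0.0], [-0.0, 0.0, -1.0]]
force: [-0.1, 0.1, -1.3]
finger_gap: 0.256
grasp_force: 30.0
[547.45234273  71.37202925 166.68985738] 0.25423648009271915 [ 0.1646669   0.57243219 -0.92196784]
([284.4, 150.0], [261, 130, 47, 42, 1193]) [555.9 114.8 104. ] [44.1  3.6 62.7]
or ([313.5, 356.2], [305, 346, 18, 21, 278]) [562.2 -85.6  72. ]
or ([406.9, 395.9], [367, 379, 82, 32, 933]) [ 650.2 -142.    72. ]
or ([128.6, 400.2], [79, 386, 97, 25, 820]) [ 375.  -116.7   72. ]
or ([363.3, 404.7], [353, 398, 21, 13, 84]) [ 606.6 -147.6   72. ]
```

View pics/w4.png

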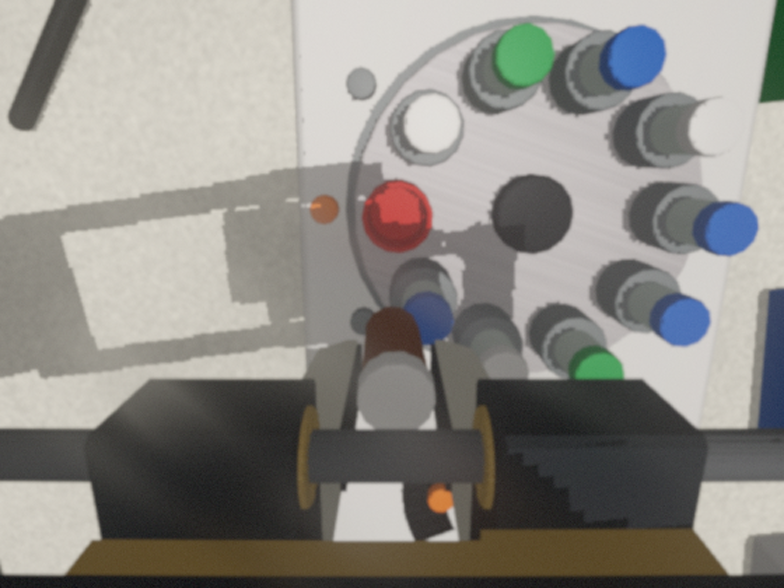

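The view shows the red cup at view (397,216), the orange button at (324,209), and the held vial upright with its bottom at about (393,333) and cap at (396,391). I'll compare cup and vial in this same camera, so calibration bias cancels.

Run:
```python
from h import *
s=viewer.snapshot('wrist');t=robot.get_state();p=t['eef_pos'];R=t['eef_rot']
for n,px,z in(('cap',(283,279),227.5),('bot',(280.7,237.5),162.5),('cup',(284,152.5),108)):
    q=plane(s,[px],z)[0];print(n,q.round(1),(R.T@(q-p)).round(1))
hs=cv2.cvtColor(np.ascontiguousarray(s['image']),cv2.COLOR_RGB2HSV)
m=(cv2.inRange(hs,(0,120,25),(5,255,255))|cv2.inRange(hs,(170,120,25),(180,255,255)));m[200:]=0
c=max(cv2.findContours(m,0,1)[0],key=cv2.contourArea);print(cv2.fitEllipse(cv2.convexHull(c)),cv2.minEnclosingCircle(c))
n=ray(s,[[0,0]]);print('cam in tool',R.T@(n[0]-p), 'depth cap',s['range_z'][275:283:3,280:286:3],'cup',s['range_z'][140:170:4,284])
T=viewer.snapshot('top')
hs=cv2.cvtColor(np.ascontiguousarray(T['image']),cv2.COLOR_RGB2HSV)
for b in blobs(T,(5,150,60),(20,255,255),8)[0]: print('topflag',b,plane(T,[b[0]],72)[0].round(1)) if b[1][4]<60 else 0
red()
```

```text
cap [550.   73.8 227.5] [  2.5   2.2 -60.8]
bot [548.3  69.3 162.5] [-2.1  1.   4.2]
cup [555.4 113.6 108. ] [42.7  3.2 58.7]
((283.48443603515625, 154.33152770996094), (47.9852180480957, 49.496978759765625), 167.4115753173828) ((283.2825622558594, 154.17259216308594), 24.97579002380371)
cam in tool [  71.14691648    1.81697932 -200.51346764] depth cap [[153.17581 152.61205]
 [154.81131 152.29007]
 [154.08601 154.31236]] cup [282.18842 282.67285 282.73355 283.29227 285.0971  287.20157 287.20865
 287.2215 ]
topflag ([320.6, 197.7], [318, 195, 6, 7, 31]) [568.9 -55.8  72. ]
force [ 0.1  0.8 -0.3]
```

```bash
python3 -m inch '[{"dp":[2,0.1,0],"roll":0},{"dp":[2.1,0,0],"roll":0},{"dp":[0,0,2],"roll":0},{"dp":[0,0,2],"roll":0},{"dp":[0,0,0.5],"roll":0}]'
python3 -m inch '[{"dp":[0,0,0],"roll":0},{"dp":[0,0,0],"roll":0},{"dp":[0,0,0],"roll":0},{"dp":[0,0,0],"roll":0},{"dp":[0,0,0],"roll":0}]'
python3 - <<'E'
from h import *
s=viewer.snapshot('wrist');t=robot.get_state();p=t['eef_pos'];R=t['eef_rot'];print(p,t['force'])
save(s,'w5.png',(200,130,380,300),4)
E
```

```text
time: 27.4
eef_pos: [551.2, 112.8, 119.0]
eef_rot: [[0.108, 0.994, -0.004], [0.994, -0.108, -0.0], [-0.001, -0.004, -1.0]]
force: [0.7, 0.1, -0.7]
finger_gap: 0.26
grasp_force: 30.0
time: 27.9
eef_pos: [553.4, 112.9, 122.4]
eef_rot: [[0.109, 0.994, 0.001], [0.994, -0.109, 0.0], [0.0, 0.001, -1.0]]
force: [0.2, 0.1, -0.4]
finger_gap: 0.261
grasp_force: 30.0
[553.29304613 112.93988836 122.20586164] [-0.35362412 -0.80025149 -0.99239036]
```

View pics/w5.png

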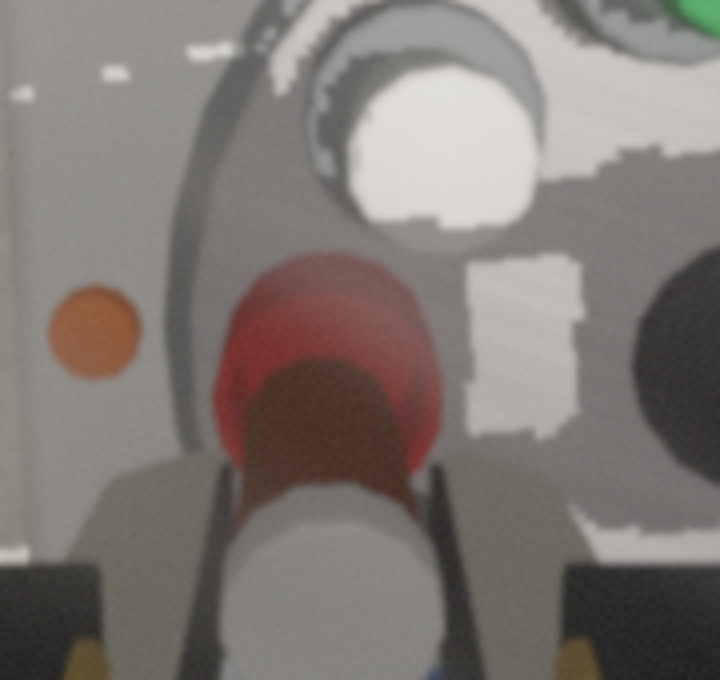

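The vial bottom (crop centre about (325,434), 10 mm above the rim) lines up with the cup rim (about (328,403)) to within 2 mm once parallax is allowed for. Nudge +x by 1.5 mm and lower.

```bash
python3 -m inch '[{"dp":[0.15,0.05,0.5],"roll":0},{"dp":[0,0,0.5],"roll":0},{"dp":[0,0,0.5],"roll":0},{"dp":[0,0,0.3],"roll":0},{"dp":[0,0,0],"roll":0}]'
```

```text
time: 28.45
eef_pos: [553.0, 114.3, 102.6]
eef_rot: [[0.108, 0.994, -0.002], [0.994, -0.108, -0.0], [-0.0, -0.002, -1.0]]
force: [0.4, 0.4, -0.4]
finger_gap: 0.26
grasp_force: 30.0
```

```bash
python3 -m inch '[{"dp":[0,0,0.4],"roll":0},{"dp":[0,0,0.4],"roll":0},{"dp":[0,0,0.3],"roll":0},{"dp":[0,0,0],"roll":0},{"dp":[0,0,0],"roll":0}]'
```

```text
time: 28.95
eef_pos: [553.6, 114.4, 92.6]
eef_rot: [[0.109, 0.994, -0.0], [0.994, -0.109, -0.0], [-0.0, -0.0, -1.0]]
force: [0.0, 0.5, -0.7]
finger_gap: 0.255
grasp_force: 30.0
```

```bash
python3 -m inch '[{"dp":[0,0,0.2],"roll":0},{"dp":[0,0,0.2],"roll":0},{"dp":[0,0,0],"roll":0},{"dp":[0,0,0],"roll":0},{"dp":[0,0,0],"roll":0}]'
```

```text
time: 29.45
eef_pos: [553.7, 114.4, 88.7]
eef_rot: [[0.109, 0.994, 0.0], [0.994, -0.109, -0.0], [0.0, 0.0, -1.0]]
force: [-0.6, -0.1, -0.0]
finger_gap: 0.259
grasp_force: 30.0
```

```bash
python3 -m inch '[{"dp":[0,0,0.15],"roll":0},{"dp":[0,0,0],"roll":0},{"dp":[0,0,0],"roll":0},{"dp":[0,0,0],"roll":0},{"dp":[0,0,0],"roll":0}]'
```

```text
time: 29.95
eef_pos: [553.6, 114.4, 87.2]
eef_rot: [[0.109, 0.994, 0.0], [0.994, -0.109, -0.0], [0.0, 0.0, -1.0]]
force: [0.6, -0.0, -1.4]
finger_gap: 0.261
grasp_force: 30.0
```

```bash
python3 -m inch '[{"dp":[0,0,0.1],"roll":0},{"dp":[0,0,0],"roll":0},{"dp":[0,0,0],"roll":0},{"dp":[0,0,0],"roll":0},{"dp":[0,0,0],"roll":0}]'
python3 -m inch '[{"dp":[0,0,0],"roll":0},{"dp":[0,0,0],"roll":0},{"dp":[0,0,0],"roll":0},{"dp":[0,0,0],"roll":0},{"dp":[0,0,0],"roll":0}]' 0.45
python3 -m inch '[{"dp":[0,0,-1],"roll":0},{"dp":[0,0,-2],"roll":0},{"dp":[0,0,-3],"roll":0},{"dp":[0,0,-4],"roll":0},{"dp":[0,0,-4],"roll":0}]'
python3 -m inch '[{"dp":[-3,0,0],"roll":0},{"dp":[-3,0,0],"roll":0},{"dp":[0,0,0],"roll":0},{"dp":[0,0,0],"roll":0},{"dp":[0,0,0],"roll":0}]'
python3 - <<'E'
from h import *
np.set_printoptions(suppress=True,precision=1)
s=viewer.snapshot('wrist');t=robot.get_state();print(t['eef_pos'],t['force'])
save(s,'w6.png',k=1.4)
print(blobs(s,(0,0,110),(180,60,255),200)[0][:0])
for b in blobs(s,(6,140,60),(20,255,255),60)[0]: print('or',b,plane(s,[b[0]],72)[0])
E
```

```text
time: 30.45
eef_pos: [553.8, 114.4, 86.3]
eef_rot: [[0.109, 0.994, 0.0], [0.994, -0.109, 0.0], [0.0, 0.0, -1.0]]
force: [-0.3, -0.1, 0.8]
finger_gap: 0.262
grasp_force: 30.0
time: 30.95
eef_pos: [553.6, 114.4, 86.1]
eef_rot: [[0.109, 0.994, -0.0], [0.994, -0.109, -0.0], [-0.0, -0.0, -1.0]]
force: [0.3, -0.1, 0.4]
finger_gap: 0.451
grasp_force: 0.0
time: 31.45
eef_pos: [553.2, 114.4, 228.0]
eef_rot: [[0.108, 0.994, -0.0], [0.994, -0.108, 0.0], [-0.0, -0.0, -1.0]]
force: [1.8, 0.1, 0.8]
finger_gap: 0.451
grasp_force: 0.0
time: 31.95
eef_pos: [547.1, 55.4, 226.3]
eef_rot: [[0.108, 0.994, 0.0], [0.994, -0.108, 0.0], [0.0, 0.0, -1.0]]
force: [0.1, -0.3, -0.1]
finger_gap: 0.451
grasp_force: 0.0
[547.1  55.6 226.2] [ 0.1 -0.   1. ]
[]
or ([460.3, 395.3], [414, 378, 86, 33, 1141]) [ 732.6 -221.3   72. ]
or ([130.1, 399.5], [101, 386, 60, 25, 695]) [ 340.4 -184.1   72. ]
or ([505.3, 398.1], [492, 386, 25, 24, 191]) [ 786.8 -231.8   72. ]
or ([522.8, 400.2], [516, 388, 16, 22, 104]) [ 808.1 -237.5   72. ]
```

View pics/w6.png

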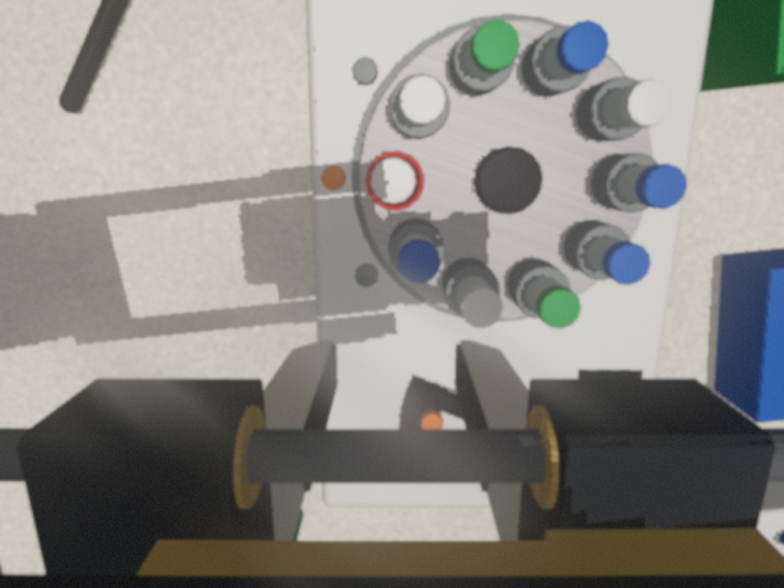

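The white cap sits concentric in the red ring at view (396,180), in line with the orange button at (333,178), and the robot is clear. A quick height check, then I'll hand in.

Run:
```python
from h import *
s=viewer.snapshot('wrist');z=float(np.median(s['range_z'][125:132,280:286]));c,d,*_=ray(s,[[283,128]]);w=c+d[0]*z
print('cap top',w.round(1))
if 141<w[2]<152: print(robot.finish_job())
```

```text
cap top [556.  114.  146.3]
the job is handed in; nothing more can be done
None
```

I clicked the red pocket three times round to the orange button and stood the brown white-capped vial in it upright and released (cap top measured at 146 mm; fully seated is 147 mm). I then handed the job in at about 32 s; no verdict came back. Lever presses peaked at about 10 N. Once, my wrong z sign took the finger tips down lightly onto the sampler top (about 5 N).

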